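# Fetch the readout from behind the calibrator inserts

### The arm

A 6-joint arm with a two-finger parallel gripper is mounted at the origin on the work surface. World frame = base frame: x ahead of the robot, y to its left, z up, the work surface at z = 0. Lengths are in m, angles in rad, forces in N, time in s.
With the tool pointing down it reaches from about 0.375 to 0.925 m from the base axis. Payload 5.7 kg.
Tool frame: the origin (TCP) lies midway between the tips of the shut fingers; the grasp point (between the pads) lies 19 mm behind it; z points along the fingers, x is the direction in which the jaws open and shut, and the axes are right-handed (so a half turn about z gives the same grasp; the last joint's range is limited). The gripper opens to 88 mm and grips with 3 to 60 N. Pads are 20 mm wide; open, the fingers measure 115 mm over their backs; the gripper's body (75 mm by 178 mm) begins 61 mm behind the grasp point.
Start: joints at [1.107, 0.359, 1.51, -0, 1.272, -0.115], TCP at [0.205, 0.564, 0.223] pointing down, gripper open.
Joint ranges: [-2.97, 2.97], [-1.01, 2.36], [0.21, 2.38], [-0.96, 4.11], [0.2, 2.71], [-2.98, 2.98]. Speed limits (rad/s): [2.39, 2.39, 3.14, 3.14, 3.14, 3.14].

### API

Orientations are given as a unit quaternion [x, y, z, w].
In Python, from bench import move_ptp, servo_line, goto_joints, move_gripper, sleep, inverse_kinematics, capture, PlanningError, close_job, spot_in, silhouettes, current_clock, current_joint_pos, current_qvel, current_joint_torque, current_position, current_orientation, current_force, current_torque, current_finger_gap gives the robot as it stands. Calls block until the motion is done:
- move_ptp(position, orientation): joint-space move of the TCP to a pose.
- servo_line(position, orientation=None, rate=0.15, contact_N=None): straight line of the TCP; orientation=None keeps the orientation; rate is the mean speed in m/s. With contact_N (N) it stops when the force on the tool has changed by that much, and returns True; else False.
- goto_joints(angles): joint-space move.
- move_gripper(opening): finger opening in m; the grip force is fixed at half the most; returns when the fingers have stopped.
- sleep(seconds).
- inverse_kinematics(position, orientation): joint angles nearest the present ones, or None.
- capture(name): name is "scene" or "side" or "wrist"; returns a dict with "image" (480x640x3 uint8, blue, green, red), "range_z" (480x640 float32, m along the optical axis (not along the pixel's ray), 0 where there is no reading), "intrinsics" (3x3 intrinsics, pixels), "R" (3x3) and "t" (3): a world point X has camera coordinates R X + t. Camera axes: x right, y down, z forward; pixel columns grow to the right and rows downward; lengths in m; the calibration is good to about 2 mm. A picture is of the moment at which its call begins.
A pose or a line that the arm cannot do raises PlanningError and nothing moves.
- close_job(): hands the job in, once; it reports no verdict.
Trained networks look in the newest picture that a camera, given by its name, has taken for a name from the list of things; names that differ only in an ending like _2 or _b are one class to them, and where a whole thing is asked for, a point or a joint stands for the part that bears it (a point fixed in the world has none). Each returns a list of dicts, best first, with "conf" (0 to 1); they miss things now and then, are a little off and sometimes report something else, mostly with a low value. They report only what shows in the picture. A call takes as long as a camera call.
- spot_in(camera, query): "xy" ([column, row] in pixels, amid what is visible of it).
- silhouettes(camera, query): "region" (480x640 bool, what is visible of it) and "xy" ([column, row] in pixels, amid what is visible of it).
Readings, each from a call of its own:
- current_clock(): time.
- current_joint_pos(): joint angles.
- current_qvel(): joint speeds.
- current_joint_torque(): joint torques, N m.
- current_position(): TCP position.
- current_orientation(): TCP orientation.
- current_force(): force on the tool from outside, world axes, zero at the start.
- current_torque(): the same for the moment, N m.
- current_finger_gap(): finger opening in m.
Only numpy, scipy, OpenCV 4.12 (cv2) and the standard library are available. Lean on these libraries where they do the work, as an engineer would, in place of code of your own. Each camera call takes 0.05 s, during which the arm holds its last target. There are 200 camera calls.

### The job

The handheld readout lies behind three aluminium calibrator inserts. Stand all three inserts in the steel side tray, then, while they wait there, lay the readout flat and screen up in the middle of its charging cradle, lined up between the cheeks. Then stand each insert back in the middle of the pad of its own shape, and at no time tip anything over.

Things in the scene. Friction and masses are not known exactly. Their poses are not given: they have to be found in the camera images.
- insert_round: round calibrator insert: a round cylinder 42 mm in diameter, five drilled bores in its top; bare aluminium, 110 mm tall, 0.3 to 0.55 kg, upright on its own pad at the start; grip it 15 to 30 mm below its top. Origin: centre of its underside. At the start its x axis points across the row, towards the readout.
- insert_square: square calibrator insert: a square column 40 x 40 mm, four bores in its top; its x and y axes are normal to its sides; bare aluminium, 110 mm tall, 0.3 to 0.55 kg, upright on its own pad at the start; grip it 15 to 30 mm below its top. Origin: centre of its underside. At the start its x axis points across the row, towards the readout.
- insert_hex: hex calibrator insert: a hexagonal column 40 mm across flats (46 mm across corners), one wide bore in its top; one pair of flats is normal to its x axis; bare aluminium, 110 mm tall, 0.3 to 0.55 kg, upright on its own pad at the start; grip it 15 to 30 mm below its top. Origin: centre of its underside. At the start its x axis points across the row, towards the readout.
- pad_round: black rubber seat of the round insert: a round disc 58 mm in diameter, 4 mm thick, fixed on the 6 mm thick aluminium storage plate, so its top is 10 mm above the table. Origin: centre of its underside. The pads stand in a row along their y axis, 62 mm apart, in changing order; their x axis points away from the robot.
- pad_square: black rubber seat of the square insert: a 58 x 58 mm square, sides along its x and y, 4 mm thick, fixed on the 6 mm thick aluminium storage plate, so its top is 10 mm above the table. Origin: centre of its underside. The pads stand in a row along their y axis, 62 mm apart, in changing order; their x axis points away from the robot.
- pad_hex: black rubber seat of the hex insert: a hexagon 58 mm across flats, one pair of flats normal to its x axis, 4 mm thick, fixed on the 6 mm thick aluminium storage plate, so its top is 10 mm above the table. Origin: centre of its underside. The pads stand in a row along their y axis, 62 mm apart, in changing order; their x axis points away from the robot.
- readout: black handheld thermometer readout, 62 (x) x 150 (y) x 32 mm (z), 0.24 to 0.39 kg, screen and keys on top (+z). Origin: centre of its underside. At the start it lies flat on the storage plate (underside 6 mm above the table), long side parallel to the row of inserts and some 10 mm behind them: fingers do not fit round it while they stand there.
- cradle: white plastic charging cradle, fixed: a base 80 (x) x 192 (y) mm, 10 mm thick, whose flat top carries the readout, with an upright cheek 26 mm high (measured from the table) at each y end; 170 mm free between the cheeks, the long (x) sides are open. Origin: centre of its underside on the table; the readout belongs in its middle, long side along y, either way round.
- tray: steel side tray, fixed: outside 130 (x) x 230 (y) mm, 16 mm high, walls 4 mm thick, floor 4 mm above the table. Origin: centre of its underside on the table. It is empty at the start and holds all three inserts in a row along y.
- bay: aluminium storage plate, fixed, 200 (x) x 210 (y) x 6 mm, with a low lip along its far edge (6 mm thick, top 22 mm above the table, more than 40 mm behind the readout). Origin on its underside, on the table: the row of pads lies 30 mm in front of it (-x), the readout's middle about 32 mm behind it (+x).

How it is judged:
On the way, in this order (a step that is already met when the one before it is completed fails the run):
1. all three inserts stand released in the side tray (x of insert_round in the frame of tray between -0.046 and 0.046 m and y of insert_round in the frame of tray between -0.096 and 0.096 m and height (world z) of each of insert_round, insert_square, insert_hex below 0.012 m and angle between each of insert_round, insert_square, insert_hex's own z axis and vertical below 0.1 rad and linear speed of each of insert_round, insert_square, insert_hex below 0.03 m/s and contact force between each of insert_round, insert_square, insert_hex and the fingers below 0.1 N and x of insert_square in the frame of tray between -0.046 and 0.046 m and y of insert_square in the frame of tray between -0.096 and 0.096 m and x of insert_hex in the frame of tray between -0.046 and 0.046 m and y of insert_hex in the frame of tray between -0.096 and 0.096 m), for 0.2 s.
2. the readout lies in the middle of the cradle while the three inserts still stand in the side tray (all of step 1 and x of readout in the frame of cradle between -0.012 and 0.012 m and y of readout in the frame of cradle between -0.012 and 0.012 m and angle between the y axis of readout and the y axis of cradle, either way round below 0.15 rad and angle between readout's own z axis and vertical below 0.06 rad and z of readout in the frame of cradle below 0.015 m and linear speed of readout below 0.02 m/s and contact force between readout and the fingers below 0.1 N), for 0.2 s.
At the end, for the whole second after the job is handed in: Readout flat on the cradle's base, screen up, centred within 12 mm along and across, lined up within 0.15 rad (either way round); each insert upright on the pad of its own shape, centred within 12 mm; all released and at rest (x of readout in the frame of cradle between -0.012 and 0.012 m and y of readout in the frame of cradle between -0.012 and 0.012 m and angle between the y axis of readout and the y axis of cradle, either way round below 0.15 rad and angle between readout's own z axis and vertical below 0.06 rad and z of readout in the frame of cradle below 0.015 m and linear speed of each of readout, insert_round, insert_square, insert_hex below 0.02 m/s and horizontal distance between insert_round and pad_round below 0.012 m and height (world z) of insert_round between 0.006 and 0.016 m and angle between each of insert_round, insert_square, insert_hex's own z axis and vertical below 0.08 rad and horizontal distance between insert_square and pad_square below 0.012 m and height (world z) of insert_square between 0.006 and 0.016 m and horizontal distance between insert_hex and pad_hex below 0.012 m and height (world z) of insert_hex between 0.006 and 0.016 m); the robot touches nothing.
It fails at once if an insert is tipped over (more than 35 degrees) (angle between any of insert_round, insert_square, insert_hex's own z axis and vertical above 0.6 rad).
It fails at once if the readout is tipped over (more than 45 degrees) (angle between readout's own z axis and vertical above 0.8 rad).
It also fails if it takes over 138 s, if anything falls off the work surface, if the arm or the gripper's body presses on something with over 40 N, if the wrist force passes 120 N, or if a joint passes its speed limit or range.

## Working session

There is one attempt and no reset: what is moved stays moved. The work goes in short steps, each a Python script; the robot and the scene stay as the last script left them, time stands still between calls to the robot, and variables do not carry over. Pictures are saved under pics/ and viewed, about 12 in all and at most 16, crops included, and the job is handed in when it is done.

```bash
mkdir -p pics; ls
python3 - <<'E'
from bench import *
import cv2,numpy as np
for c in ("scene","side","wrist"):
    d=capture(c); cv2.imwrite(f"pics/{c}0.png",d["image"])
    print(c,d["R"].round(3).tolist(),d["t"].round(3).tolist(),d["intrinsics"].round(1).tolist())
    for q in ("insert_round","insert_square","insert_hex","pad_round","pad_square","pad_hex","readout","cradle","tray","bay"):
        s=silhouettes(c,q)
        for r in s[:2]:
            print(q,round(r["conf"],2),np.round(r["xy"]),int(r["region"].sum()))
print(current_orientation(),current_position(),current_clock())
E
```

```text
pics
scene [[-0.789, 0.615, -0.01], [0.48, 0.606, -0.634], [-0.384, -0.505, -0.773]] [0.412, -0.251, 1.184] [[451.7, 0.0, 324.1], [0.0, 451.7, 242.9], [0.0, 0.0, 1.0]]
insert_round 0.7 [327. 231.] 964
insert_square 0.91 [291. 191.] 919
insert_hex 0.62 [309. 213.] 958
pad_round 0.65 [333. 261.] 101
pad_hex 0.45 [309. 240.] 45
readout 0.94 [286. 243.] 2063
cradle 0.57 [437. 348.] 4736
tray 0.98 [248. 158.] 3422
bay 0.59 [275. 268.] 3336
side [[-0.837, -0.547, 0.015], [-0.412, 0.612, -0.675], [0.361, -0.571, -0.738]] [0.465, 0.233, 0.531] [[441.4, 0.0, 316.5], [0.0, 441.4, 238.8], [0.0, 0.0, 1.0]]
insert_round 0.65 [317. 224.] 1798
insert_square 0.76 [363. 172.] 1455
insert_hex 0.72 [345. 195.] 1510
pad_round 0.62 [318. 261.] 344
pad_square 0.75 [368. 213.] 181
pad_hex 0.71 [347. 237.] 164
readout 0.9 [295. 216.] 1727
cradle 0.68 [194. 411.] 10274
tray 0.56 [422. 153.] 4963
bay 0.75 [282. 238.] 5305
wrist [[0.341, 0.94, -0.0], [0.912, -0.331, 0.241], [0.227, -0.082, -0.97]] [-0.602, -0.03, 0.389] [[382.7, 0.0, 323.4], [0.0, 382.7, 240.0], [0.0, 0.0, 1.0]]
[ 8.19071099e-01  5.73692018e-01 -4.84528471e-05  3.27463520e-05] [0.20505544 0.56384541 0.22262491] 1.65
```

Run:
```python
import cv2,numpy as np
a=cv2.imread("pics/scene0.png");b=cv2.imread("pics/side0.png")
h=np.hstack([cv2.resize(a[90:440,180:530],(400,400)),cv2.resize(b[100:480,100:480],(400,400))])
cv2.imwrite("pics/c1.png",h)
```

```text
(no output)
```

View pics/c1.png

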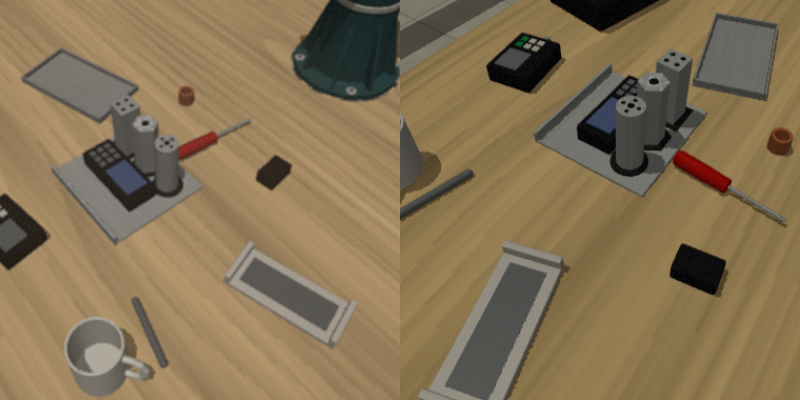

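The row is, from the tray end, square, hex, round, with the readout behind and a screwdriver in front. The cradle is to the lower right in the scene view. I now turn the silhouettes into world positions.

```bash
cat > h.py <<'E'
from bench import *
import cv2,numpy as np
def pts(d,m):
    z=d["range_z"]; v,u=np.nonzero(m&(z>0)); K=d["intrinsics"]; zz=z[v,u]
    c=np.stack([(u-K[0,2])/K[0,0]*zz,(v-K[1,2])/K[1,1]*zz,zz],1)
    return (c-d["t"])@d["R"]
def seen(cam,q,d,n=0,erode=0):
    s=silhouettes(cam,q)
    if not s: return np.zeros((0,3))
    m=s[n]["region"]
    if erode: m=cv2.erode(m.astype(np.uint8),np.ones((3,3)),iterations=erode)>0
    return pts(d,m)
def rect(p):
    (c,s,a)=cv2.minAreaRect((p[:,:2]*1000).astype(np.float32))
    return np.round(c,1),np.round(s,1),round(a,1)
E
python3 - <<'E'
from h import *
for c in ("scene","side"):
    d=capture(c)
    for q in ("insert_round","insert_square","insert_hex"):
        p=seen(c,q,d); t=p[(p[:,2]>.114)&(p[:,2]<.128)]
        print(c,q,"z",np.percentile(p[:,2],[2,50,98]).round(4),"top",len(t),t.mean(0).round(4),rect(t))
    for q,lo,hi in (("readout",.031,.045),("cradle",.005,.034),("cradle",.005,.015),("cradle",.02,.034),("tray",0.0,.022),("tray",.011,.022),("bay",.003,.027),("pad_round",0.006,.014),("pad_hex",.006,.014),("pad_square",.006,.014)):
        p=seen(c,q,d)
        if not len(p): continue
        t=p[(p[:,2]>lo)&(p[:,2]<hi)]
        if len(t)<3: print(q,"few");continue
        print(c,q,"z",np.percentile(p[:,2],[2,50,98]).round(4),"sel",len(t),t.mean(0).round(4),rect(t))
E
```

```text
scene insert_round z [0.0122 0.0892 0.1236] top 318 [0.5385 0.0277 0.1211] (array([537.2,  25.5]), array([40.9, 40.4]), 69.6)
scene insert_square z [0.0155 0.0981 0.1237] top 318 [ 0.5401 -0.0923  0.1211] (array([538.8, -81.3]), array([70.1, 41.3]), 89.7)
scene insert_hex z [0.0144 0.0944 0.1234] top 316 [ 0.5391 -0.0318  0.1211] (array([535.9, -25. ]), array([44., 67.]), 11.6)
scene readout z [0.0127 0.0397 0.0431] sel 1715 [ 0.6018 -0.0339  0.0398] (array([600.3, -40.4]), array([ 61.4, 151.9]), 0.3)
scene cradle z [0.0079 0.0122 0.0288] sel 4511 [0.5247 0.3207 0.0137] (array([522.7, 317.1]), array([ 83. , 190.5]), 15.7)
scene cradle z [0.0079 0.0122 0.0288] sel 3932 [0.5247 0.3205 0.0119] (array([522.7, 317.2]), array([ 83. , 190.3]), 15.7)
scene cradle z [0.0079 0.0122 0.0288] sel 494 [0.5229 0.3251 0.0272] (array([522.7, 316.6]), array([ 81.4, 189.9]), 16.0)
scene tray z [0.0029 0.0065 0.0187] sel 3441 [ 0.5136 -0.3215  0.0078] (array([ 508.7, -329.7]), array([148.3, 249.8]), 16.0)
scene tray z [0.0029 0.0065 0.0187] sel 605 [ 0.5169 -0.326   0.0158] (array([ 513.7, -320.4]), arr
[... 1179 characters left out ...]
] sel 748 [0.5395 0.2867 0.0262] (array([523.9, 317.3]), array([ 80.2, 189.9]), 15.8)
side tray z [0.0034 0.0058 0.018 ] sel 4868 [ 0.5105 -0.3139  0.0072] (array([ 515.1, -332.1]), array([132.5, 262.8]), 15.3)
side tray z [0.0034 0.0058 0.018 ] sel 735 [ 0.5052 -0.3048  0.0157] (array([ 512.8, -318.7]), array([129.2, 234.8]), 15.9)
side bay z [0.0052 0.0075 0.0236] sel 4807 [ 0.5993 -0.0025  0.0088] (array([587.4, -33.1]), array([200.2, 209. ]), 0.5)
side pad_round z [0.0066 0.0111 0.0272] sel 346 [0.5277 0.0362 0.0107] (array([530.9,  30.9]), array([60. , 44.7]), 42.5)
side pad_hex z [0.0076 0.0111 0.013 ] sel 174 [ 0.5164 -0.0289  0.011 ] (array([516.4, -30.5]), array([50.4, 20.2]), 75.9)
```

Both cameras agree: row x ≈ 0.537 with yaw ≈ 0.5°; tray (0.513, -0.3195) and cradle (0.523, 0.317), both at yaw ≈ 16°. I'll grip with the jaws along x, above the readout, and start with the square insert.

```bash
cat >> h.py <<'E'
def q(deg): a=np.radians(deg)/2; return [np.cos(a),np.sin(a),0,0]
def pick(xy,yaw,z,safe=.222):
    move_gripper(.088)
    move_ptp([*xy,safe],q(yaw)); servo_line([*xy,z],rate=.12); move_gripper(0)
    g=current_finger_gap(); servo_line([*xy,safe],rate=.15)
    print("gap",round(g,4),"lifted",round(current_finger_gap(),4),"F",np.round(current_force(),1),"t",round(current_clock(),1))
def place(xy,yaw,z,safe=.222):
    move_ptp([*xy,safe],q(yaw)); servo_line([*xy,z+.006],rate=.15)
    hit=servo_line([*xy,z-.003],rate=.025,contact_N=5)
    print("contact",hit,"z",round(current_position()[2]-z,4)); move_gripper(.088)
    servo_line([*xy,safe],rate=.2); print("t",round(current_clock(),1))
TRAY=np.array([.513,-.3195]); TY=16.
def tray(y): a=np.radians(TY); return TRAY+y*np.array([-np.sin(a),np.cos(a)])
ROW={"insert_square":(.537,-.0935),"insert_hex":(.537,-.0325),"insert_round":(.5365,.0285)}
SLOT={"insert_square":-.064,"insert_hex":0.,"insert_round":.064}
E
python3 - <<'E'
from h import *
n="insert_square"
pick(ROW[n],0.5,.081); place(tray(SLOT[n]),TY,.075)
for c in ("scene","side"):
    d=capture(c); p=seen(c,n,d); t=p[(p[:,2]>.108)&(p[:,2]<.12)]; print(p[:,2].max(),t.mean(0).round(4))
    cv2.imwrite(f"pics/{c}1.png",d["image"])
print(tray(-.064))
E
```

```text
gap 0.0399 lifted 0.0404 F [-0.2 -0.5 -3.5] t 9.1
contact True z -0.0003
t 13.4
0.11926676501330168 [ 0.5336 -0.3795  0.1149]
0.11786651731849374 [ 0.5294 -0.3775  0.1145]
[ 0.53064079 -0.38102075]
```

Placed as planned, and both cameras confirm the position. Now the other two.

Run:
```python
from h import *
for n in ("insert_hex","insert_round"):
    pick(ROW[n],0.5,.081); place(tray(SLOT[n]),TY,.075)
for c in ("scene","side"):
    d=capture(c)
    for n in ROW:
        p=seen(c,n,d); t=p[(p[:,2]>.108)&(p[:,2]<.12)]; print(n,p[:,2].max().round(4),t.mean(0).round(4),tray(SLOT[n]).round(4))
    for n,lo,hi in (("readout",.031,.045),("pad_round",.008,.014),("pad_hex",.008,.014),("pad_square",.008,.014)):
        p=seen(c,n,d); t=p[(p[:,2]>lo)&(p[:,2]<hi)]
        if len(t)>3: print(c,n,len(t),t.mean(0).round(4),rect(t))
    cv2.imwrite(f"pics/{c}2.png",d["image"])
a=cv2.imread("pics/scene2.png");b=cv2.imread("pics/side2.png")
cv2.imwrite("pics/c2.png",np.hstack([cv2.resize(a[90:440,180:530],(400,400)),cv2.resize(b[100:480,100:480],(400,400))]))
```

```text
gap 0.0399 lifted 0.0398 F [ 0.2  0.3 -3.2] t 18.3
contact True z -0.0003
t 22.6
gap 0.0413 lifted 0.0421 F [ 0.5  0.3 -4.3] t 27.4
contact True z -0.0003
t 31.7
insert_square 0.119 [ 0.534  -0.3778  0.1147] [ 0.5306 -0.381 ]
insert_hex 0.1192 [ 0.5163 -0.319   0.115 ] [ 0.513  -0.3195]
insert_round 0.1193 [ 0.4989 -0.2577  0.115 ] [ 0.4954 -0.258 ]
scene readout 1716 [ 0.6017 -0.034   0.0398] (array([599.8, -40.1]), array([151.3,  62.5]), 90.0)
scene pad_round 24 [ 0.506  -0.2469  0.0115] (array([ 507.5, -247.6]), array([10.8, 34.5]), 51.2)
scene pad_hex 389 [ 0.5338 -0.0353  0.0118] (array([532.4, -36.8]), array([48.7, 65.9]), 3.0)
scene pad_square 384 [ 0.5321 -0.0965  0.0116] (array([531.3, -97.7]), array([51.4, 61.6]), 2.0)
insert_square 0.1175 [ 0.5292 -0.3772  0.1145] [ 0.5306 -0.381 ]
insert_hex 0.1182 [ 0.5133 -0.3164  0.1144] [ 0.513  -0.3195]
insert_round 0.1176 [ 0.4955 -0.2565  0.1145] [ 0.4954 -0.258 ]
side readout 2400 [ 0.5959 -0.0319  0.0393] (array([598.9, -39.2]), array([ 63.2, 149.6]), 0.2)
side pad_round 810 [0.5359 0.0277 0.0112] (array([536.4,  26.3]), array([55.1, 58.4]), 12.0)
side pad_hex 799 [ 0.5363 -0.0347  0.0112] (array([536. , -35.8]), array([59.5, 63.9]), 59.8)
side pad_square 773 [ 0.5367 -0.0958  0.0113] (array([537.4, -97.4]), array([57.5, 60.3]), 0.2)
```

View pics/c2.png

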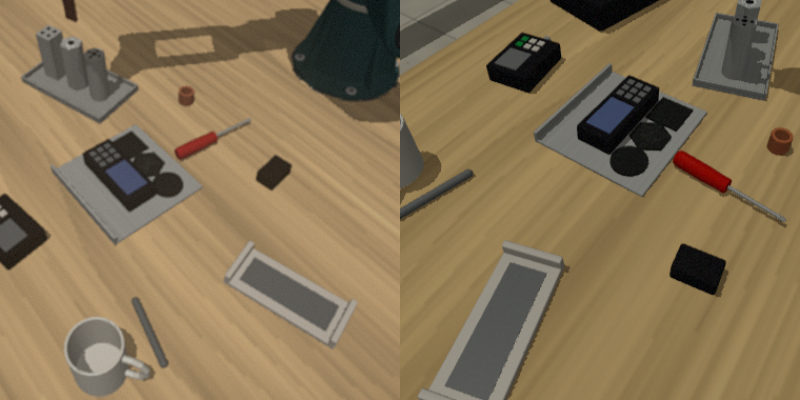

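All three inserts stand in the tray, at the planned places within about 4 mm. The pads are clear, and round, hex and square are confirmed under their original spots. Next the readout.

Run:
```python
from h import *
pick((.5997,-.0397),0.4,.015,.16); place((.5232,.317),16.0,.019,.16)
for c in ("scene","side"):
    d=capture(c)
    p=seen(c,"readout",d); t=p[(p[:,2]>.036)&(p[:,2]<.05)]; print(c,np.percentile(p[:,2],[2,50,98]).round(4),t.mean(0).round(4),rect(t))
    cv2.imwrite(f"pics/{c}3.png",d["image"])
a=cv2.imread("pics/scene3.png");b=cv2.imread("pics/side3.png")
cv2.imwrite("pics/c3.png",np.hstack([cv2.resize(a[90:440,180:530],(400,400)),cv2.resize(b[100:480,100:480],(400,400))]))
```

```text
gap 0.0619 lifted 0.0615 F [-1.4  0.2 -2.6] t 36.7
contact True z -0.0001
t 40.9
scene [0.0165 0.0438 0.0469] [0.5266 0.3203 0.0439] (array([524., 316.]), array([ 63.7, 149.8]), 16.1)
side [0.0176 0.0431 0.0455] [0.5172 0.3309 0.0432] (array([524.2, 316.7]), array([ 62.5, 149.8]), 16.2)
```

View pics/c3.png

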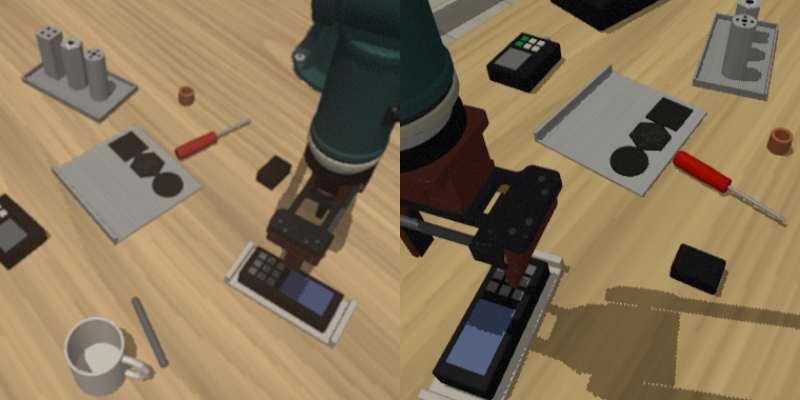

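The readout lies flat, screen up, within about 1 mm of the cradle's centre, and the inserts still stand in the tray. I now return the inserts, round first because it goes to the far end.

Run:
```python
from h import *
for n in ("insert_round","insert_hex","insert_square"):
    pick(tray(SLOT[n]),TY,.075); place(ROW[n],0.5,.081)
move_ptp([.45,-.3,.3],q(0))
for c in ("scene","side"):
    d=capture(c)
    for n in ROW:
        p=seen(c,n,d); t=p[(p[:,2]>.114)&(p[:,2]<.128)]; print(c,n,p[:,2].max().round(4),t.mean(0).round(4),rect(t))
        p=seen(c,n.replace("insert","pad"),d); print(" pad",len(p),p[(p[:,2]<.014)].mean(0).round(4) if len(p) else "")
    p=seen(c,"readout",d); t=p[(p[:,2]>.036)&(p[:,2]<.05)]; print(c,"readout",rect(t))
    cv2.imwrite(f"pics/{c}4.png",d["image"])
a=cv2.imread("pics/scene4.png");b=cv2.imread("pics/side4.png")
cv2.imwrite("pics/c4.png",np.hstack([cv2.resize(a[90:440,180:530],(400,400)),cv2.resize(b[100:350,250:500],(400,400))]))
```

```text
gap 0.0415 lifted 0.0414 F [ 0.   0.3 -4.3] t 46.7
contact True z -0.0003
t 50.9
gap 0.0399 lifted 0.04 F [ 0.3 -0.1 -3.9] t 55.7
contact True z -0.0002
t 59.9
gap 0.0403 lifted 0.0398 F [ 0.2  0.3 -4.4] t 64.8
contact True z -0.0003
t 69.0
scene insert_square 0.1248 [ 0.5397 -0.0936  0.1212] (array([538.5, -82.7]), array([42.4, 69.1]), 1.9)
 pad 0 
scene insert_hex 0.1247 [ 0.5393 -0.0332  0.1211] (array([542.8, -29.4]), array([61., 42.]), 52.6)
 pad 0 
scene insert_round 0.1249 [0.5398 0.0267 0.1212] (array([538.7,  24.7]), array([40.8, 40.8]), 15.0)
 pad 167 [0.5447 0.0384 0.0113]
scene readout (array([524.2, 315.8]), array([ 64.4, 149.7]), 16.5)
side insert_square 0.1238 [ 0.5361 -0.0921  0.1205] (array([537.8, -87. ]), array([60.5, 40.9]), 89.7)
 pad 125 [ 0.5141 -0.0924  0.0112]
side insert_hex 0.1236 [ 0.5365 -0.0326  0.1206] (array([538. , -35.4]), array([43.5, 42. ]), 30.9)
 pad 0 
side insert_round 0.1237 [0.5358 0.0282 0.1205] (array([537.1,  26.2]), array([39.8, 39.6]), 43.1)
 pad 345 [0.5303 0.0372 0.0111]
side readout (array([524.4, 316.4]), array([ 62.9, 150.3]), 16.0)
```

View pics/c4.png

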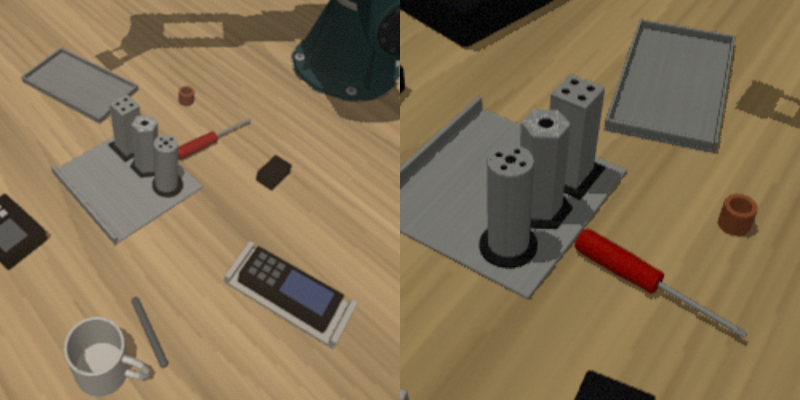

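All three inserts stand on their own pads, centred to within about 3 mm. The readout lies flat in the cradle and the arm is clear, so I hand in.

```bash
python3 -c "
from bench import *
sleep(.3); close_job()"
```

```text
the job is handed in; nothing more can be done
```

The job is done and handed in at about 70 s on the robot's clock, well inside the 138 s limit. It reported no verdict. I moved the square, hex and round inserts into the side tray, laid the readout in the cradle, then stood the round, hex and square inserts back on their own pads.

What the last camera checks showed:
- **Inserts:** all upright. Their tops read 0.1205–0.121 m, against 0.120 m nominal. Their centres are within about 3–4 mm of the pad centres measured while the pads were empty.
- **Readout:** flat, screen up, within about 1.5 mm of the cradle centre measured at the start and aligned within 0.5°.
- **Robot:** the arm was parked clear of everything, and every pick and place touched down within 0.3 mm of the expected height.

**Disagreements:** the two cameras differ by 2–4 mm on the insert tops, which is well inside the 12 mm tolerance. In the last pictures the network missed the hex pad in both cameras and the square pad in one, because the inserts largely hide them. For those I relied on the empty-pad measurements and on the picture.

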